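Take the LED module's case temperature

TASK

We are measuring the case temperature of the LED module on the sloping cold plate: first turn the coolant valve's lever to half open (45 degrees) and leave it there. Then take the pen-shaped probe out of its holder and hold its tip on the round copper spot of the module, with the probe square to the module's sloping face, pressing gently so that the sprung tip goes about half-way in. Finish while still holding the probe steady on the spot (do not put it down), with the multimeter, spool and jar left where they are.

Things in the scene. Friction and masses are not known exactly. Their poses are not given: they have to be found in the camera images.
- rig: Fixed test rig: aluminium plate 180 x 310 x 12 mm carrying the sloping dark cold plate with the LED module and, beside it along the rig's +y, a copper coolant pipe (along y, its axis 45 mm up) with a brass ball valve. Origin at the centre of its underside, z up, -x roughly towards the robot. The module's centre lies at y -65 mm, the valve's turning axis at x 0, y +85 mm.
- valve_axis (a point): Point on the valve lever's upright turning axis, at the lever's mid-height (80 mm above the work surface); fixed to the rig, with the rig's axes: z up, y along the pipe away from the cold plate, -x the way the closed lever points.
- lever_grip (a point): Middle of the grip of the valve's level lever, 68 mm from its turning axis, 80 mm above the work surface. The lever's outer part (35 to 95 mm from the axis) is a black sleeve 14 mm wide and 14 mm tall, with at least 50 mm free below it when clear of the pipe. Its z axis is up; its -x axis points outward along the lever.
- lever (a joint): Opening angle of the valve, rad: 0 closed (lever square across the pipe, pointing to the rig's -x), pi/2 fully open (along the pipe, pointing away from the cold plate). Opening is clockwise seen from above; 0.785 (45 degrees) is half open. Starts at 0 to 0.4. Dry friction of 0.15 N m (2.3 N at the grip); it stays where it is left.
- module: LED module: white board 92 x 82 x 4 mm (x, y, z) fixed on the cold plate, whose face slopes 15 degrees, lower on the robot's side (rig -x). Origin at the centre of its underside, z square to the face and outward, y level. It bears a round LED 34 mm across, 4 mm proud (centre x +14, y +8 mm), two square copper pads 9 mm wide (x -26, y +16 and +30 mm) and the round copper spot.
- spot (a point): Centre of the one round copper spot on the module's upper face: 18 mm across in a thin black ring, at the corner nearest the robot on the side away from the valve (module x -24, y -20, z +4 mm). Axes as the module's: z square to the sloping face, outward.
- probe: Pen-shaped cordless probe, about 0.1 kg: grey square handle 22 x 22 x 80 mm, below it a steel shaft 9 mm thick and 48 mm long, then the sprung tip. Origin at the centre of the handle's underside, z towards the handle's top, x and y square to its flats. It starts upright in the holder, handle resting on the holder's top 95 mm up, shaft through the hole; lift it 75 mm or more straight up to clear.
- tip_end (a point): Very end of the probe's sprung tip (a round-ended pin 6 mm thick) on the probe's axis, 62 mm below the probe's origin when not pressed in. Its z axis is the probe's.
- probe_tip (a joint): How far the sprung tip is pushed into the shaft, m: 0 free, 0.010 fully in (hard stop). The spring needs 0.4 N at first and 0.4 N more per mm, so half-way (0.005) takes about 2.4 N.
- holder: Fixed probe holder: foot 90 x 90 mm, two uprights and a top plate 60 x 60 x 10 mm, its upper face 95 mm above the work surface, with a round 14 mm hole in the middle. Origin at the centre of its underside, z up. It stands to the left or the right of the rig.
- meter: Bystander, loose: handheld multimeter on its back, 150 x 78 x 45 mm, on the other side of the rig from the holder. Origin at the centre of its underside.
- spool: Bystander, loose: flat metal spool 60 mm across, 40 mm tall, beyond the holder or multimeter on the left. Origin at the centre of its underside.
- jar: Bystander, loose: small closed jar 44 mm across, 45 mm tall, beyond the holder or multimeter on the right. Origin at the centre of its underside.
Not all that is in view belongs to the job. What is meant by the holder is not red or yellow, and is the smaller of those in its own colour.

How it is judged:
By the outcome, as a careful person would: the job done as asked, in the order asked, and still so for the second after the job is handed in, while the arm keeps its last pose, push and grip.
It also fails if it takes over 61 s, if anything falls off the work surface, if the arm or the gripper's body presses on something with over 40 N, if the wrist force passes 120 N, or if a joint passes its speed limit or range.

ROBOT

A 6-joint arm with a two-finger parallel gripper is mounted at the origin on the work surface. World frame = base frame: x ahead of the robot, y to its left, z up, the work surface at z = 0. Lengths are in mm, angles in rad, forces in N, time in s.
With the tool pointing down it reaches from about 200 to 875 mm from the base axis. Payload 3.4 kg.
Tool frame: the origin (TCP) lies at the very end of the fingers, on their centre line; the grasp point (between the pads) lies 19 mm behind it; z points along the fingers, y is the direction in which the jaws open and shut (so a half turn about z gives the same grasp; the last joint's range is limited). The gripper opens to 94 mm and grips with 3 to 60 N. Pads are 16 mm wide; open, the fingers measure 119 mm over their backs; the gripper's body (75 mm by 177 mm) begins 78 mm behind the grasp point.
Start: joints at [1.155, 0.276, 1.505, -0, 1.361, -0.121], TCP at [167.083, 550.226, 205.493] pointing down, gripper open.
Joint ranges: [-2.89, 2.89], [-0.75, 2.08], [0.22, 2.7], [-1.18, 4.32], [0.11, 2.71], [-2.7, 2.7]. Speed limits (rad/s): [2.57, 2.57, 3.14, 3.14, 3.14, 3.14].

INTERFACE

Orientations are given as a unit quaternion [x, y, z, w].
In Python, from cell import monitor, imaging, workorder gives the robot as it stands.
- The arm moves only by the tool step_arm, never from a script. Its argument "moves" is a list of rows, each a list of 7 numbers: the opening, from -1 (shut) to 1 (fully open), then the shift along the tool's x, y, z as a fraction of full scale, then the turn, a rotation vector about the tool's x, y, z as a fraction of full scale. A call has 1 to 20 rows; each row is the pose to reach, as a shift and turn from the pose commanded when the call began, along the tool's axes at that moment, turning the shorter way round; what a row does not reach only later rows make up. Full scale, the value 1, is 10 cm for a shift and 360 degrees for a turn. A row lasts 1/8 s, in which the tool goes at most 62.5 mm and 10.7 degrees, less where a joint would pass 70% of its speed; a pose out of reach is approached as far as the arm can. A call with a number of a shift or a turn outside -1 to 1 is refused whole. A call with a gripper value outside its range is refused whole. The fingers move at their own pace and stop on an object; "force" is the grip in N (left out, the last holds). Time passes only in rows, so rows that repeat a pose let the fingers close. It gives the time, the measured TCP pose, the force and the opening at its end, in the units of the state.
- monitor.state(): the state, without advancing time (a new reading comes with each control period).
- imaging.read_camera(name): name is "scene" or "top" or "wrist"; returns a dict with "pixels" (480x640x3 uint8, red, green, blue), "fx", "fy", "cx", "cy" (pixels), "pose" (4x4, takes a point from camera to world coordinates). Camera axes: x right, y up, looking along -z (the intrinsics and any distortion apply to the point x, -y, -z); pixel columns grow to the right and rows downward; lengths in mm; the calibration is good to about 2 mm. The wrist camera is an equidistant fisheye: a pixel r from the principal point sees the ray r / f radians off the axis. A picture is of the moment at which its call begins. There is no depth.
- workorder.hand_in(): hands the job in, once; it reports no verdict.
The state is a dict: "time_s": time; "qpos": joint angles; "joint_vel": joint speeds; "effort": joint torques, N m; "ee_pos": TCP position; "tool_rot": TCP orientation; "ft_force": force on the tool from outside, world axes, zero at the start; "torque": the same for the moment, N m; "grip_width": finger opening in mm.
Only numpy, scipy, OpenCV 4.12 (cv2) and the standard library are available. Lean on these libraries where they do the work, as an engineer would, in place of code of your own. Each camera call takes 0.05 s, during which the arm holds its last target. There are 200 camera calls.

## Working session

There is one attempt and no reset: what is moved stays moved. The work goes in short steps, Python scripts to look and compute and a tool call to move; the robot and the scene stay as the last step left them, time stands still between calls to the robot, and variables do not carry over. Pictures are saved under pics/ and viewed, about 8 in all and at most 12, crops included, and the job is handed in when it is done.

Besides the shell and the picture viewer there is one more tool, called after "Emit:" by a JSON object that holds its "fn" and its "kwargs". step_arm: Moves the arm, as the interface text tells. Shift numbers are shares of 10 cm and turn numbers shares of 360 degrees, none past 1 either way. Its arguments: {"type":"object","properties":{"moves":{"type":"array"},"force":{"type":"number"}},"required":["moves"]}

```bash
ls; mkdir -p pics; python3 - <<'E'
from cell import monitor, imaging
import cv2,numpy as np
print(monitor.state())
for n in ["scene","top"]:
    c=imaging.read_camera(n); print(n,c["fx"],c["fy"],c["cx"],c["cy"],{k:v for k,v in c.items() if k not in("pixels",)})
    cv2.imwrite(f"pics/{n}0.png",c["pixels"][:,:,::-1])
E
```

```text
pics
{'time_s': 0.0, 'qpos': array([ 1.15496951e+00,  2.76557821e-01,  1.50611111e+00, -4.46690749e-06,
        1.36069818e+00, -1.20999880e-01]), 'joint_vel': array([-0.00062622, -0.00017735, -0.00079236, -0.00020601,  0.00239277,
        0.00026108]), 'effort': array([ 5.83055662e-04, -4.04569709e+01, -2.37235826e+01,  6.98112650e-02,
        3.43780196e-02, -1.60494851e-04]), 'ee_pos': array([166.85660442, 549.66650221, 204.63472344]), 'tool_rot': array([ 1.46879629e-01,  9.89153976e-01, -8.56037817e-04, -2.33188773e-04]), 'ft_force': array([ 1.19136531, -0.75114141,  1.09484495]), 'torque': array([ 0.0037965 , -0.00796366, -0.00163099]), 'grip_width': 93.83186536496352}
scene 564.2425250464951 564.2425250464951 321.68765352409355 232.87082402701546 {'fx': 564.2425250464951, 'fy': 564.2425250464951, 'cx': 321.68765352409355, 'cy': 232.87082402701546, 'pose': array([[ 8.06311753e-02, -8.40682036e-01,  5.35492604e-01,
         1.18767082e+03],
       [ 9.96743773e-01,  6.76389277e-02, -4.38956397e-02,
        -8.55927366e+01],
       [ 6.82130175e-04,  5.37288275e-01,  8.43398390e-01,
         1.06327338e+03],
       [ 0.00000000e+00,  0.00000000e+00,  0.00000000e+00,
         1.00000000e+00]])}
top 614.2411984686019 614.2411984686019 323.7394890201593 234.07892056761716 {'fx': 614.2411984686019, 'fy': 614.2411984686019, 'cx': 323.7394890201593, 'cy': 234.07892056761716, 'pose': array([[-1.71133069e-03,  9.97932313e-01, -6.42508317e-02,
         4.81672899e+02],
       [-9.99981720e-01, -1.33515893e-03,  5.89721811e-03,
        -8.10048247e+00],
       [ 5.79923944e-03,  6.42597493e-02,  9.97916356e-01,
         1.52711172e+03],
       [ 0.00000000e+00,  0.00000000e+00,  0.00000000e+00,
         1.00000000e+00]])}
```

View pics/scene0.png

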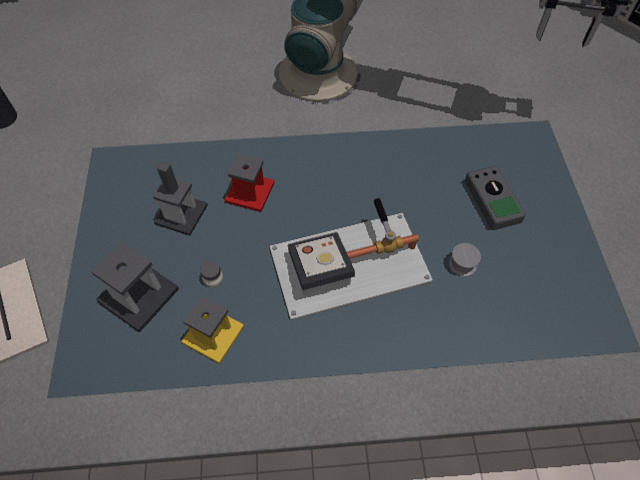

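View pics/top0.png

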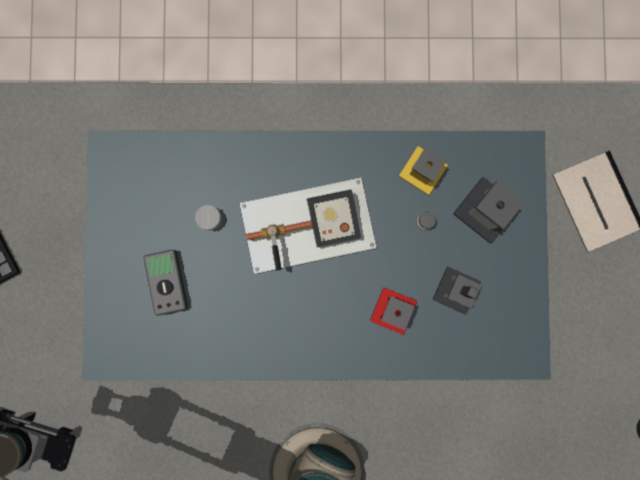

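Scene shows the rig in the middle, the lever at about (382,212), and four stands. These are dark small with probe (178,200), dark large and empty (130,285), red (248,180) and yellow (212,325). The holder meant is dark (not red or yellow) and the smaller of the two dark ones, at (178,200) in scene and (460,290) in top. The meter is on the left (+y) and the jar is at (427,220) in top. Next I'll enlarge the crops.

```bash
python3 - <<'E'
import cv2,numpy as np
t=cv2.imread("pics/top0.png");s=cv2.imread("pics/scene0.png")
def crop(im,x,y,w,h,k):
    o=cv2.resize(im[y:y+h,x:x+w],None,fx=k,fy=k,interpolation=cv2.INTER_CUBIC)
    for i in range(0,w,10): cv2.putText(o,str(x+i),(i*k,8),0,.3,(0,255,255)) if i%20==0 else 0; cv2.line(o,(i*k,10),(i*k,14),(0,255,255))
    for j in range(0,h,10): cv2.putText(o,str(y+j),(0,j*k+3),0,.3,(0,255,255)); 
    return o
a=crop(t,235,170,150,110,5)
cv2.imwrite("pics/c1.png",a)
b=crop(t,425,255,65,65,6); c=crop(s,145,155,65,85,6)
h=max(b.shape[0],c.shape[0]); f=lambda o:np.pad(o,((0,h-o.shape[0]),(0,5),(0,0)))
cv2.imwrite("pics/c2.png",np.hstack([f(b),f(c)]))
E
```

```text
(no output)
```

View pics/c1.png

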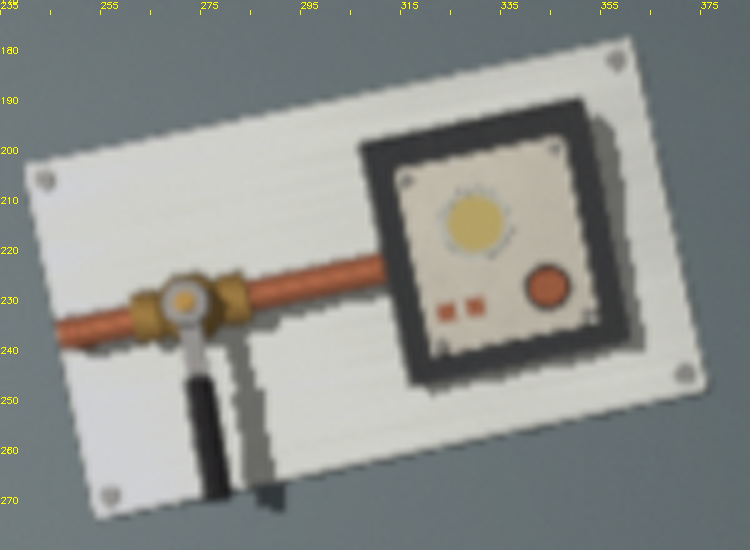

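View pics/c2.png

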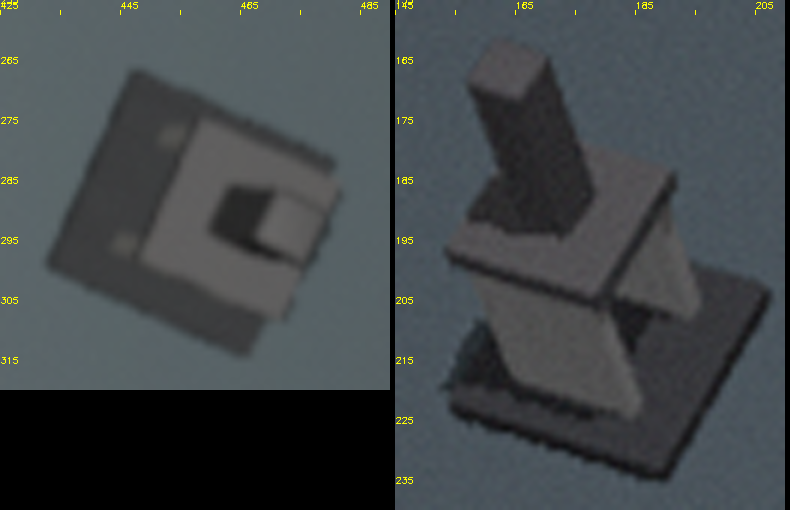

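Crop 1: rig corners are at top pixels (240,203), (361,178), (376,248) and (254,274). The lever pivot is at (272,230), its end at (278,269), and the spot at (344.6,227.4). Crop 2 confirms that the small dark holder carries the probe. The probe's top face is at (473,292) in top, and at (165,166) in scene.

```bash
cat > h.py <<'E'
import numpy as np
from scipy.spatial.transform import Rotation as R
C={"top":dict(f=614.2411984686019,cx=323.7394890201593,cy=234.07892056761716,P=np.array([[-1.71133069e-03,9.97932313e-01,-6.42508317e-02,4.81672899e+02],[-9.99981720e-01,-1.33515893e-03,5.89721811e-03,-8.10048247],[5.79923944e-03,6.42597493e-02,9.97916356e-01,1.52711172e+03]])),
"scene":dict(f=564.2425250464951,cx=321.68765352409355,cy=232.87082402701546,P=np.array([[8.06311753e-02,-8.40682036e-01,5.35492604e-01,1.18767082e+03],[9.96743773e-01,6.76389277e-02,-4.38956397e-02,-8.55927366e+01],[6.82130175e-04,5.37288275e-01,8.43398390e-01,1.06327338e+03]]))}
def ray(n,u,v):
    c=C[n]; d=c["P"][:,:3]@np.array([(u-c["cx"])/c["f"],-(v-c["cy"])/c["f"],-1]); return c["P"][:,3],d/np.linalg.norm(d)
def atz(n,u,v,z):
    o,d=ray(n,u,v); return o+d*(z-o[2])/d[2]
def tri(r):
    A=sum(np.eye(3)-np.outer(d,d) for o,d in r); b=sum((np.eye(3)-np.outer(d,d))@o for o,d in r); return np.linalg.solve(A,b)
def crp(px,py,x0,y0,k): return (px+.5)/k-.5+x0,(py+.5)/k-.5+y0
E
python3 - <<'E'
from h import *
np.set_printoptions(precision=1,suppress=True)
c1=lambda x,y:crp(x,y,235,170,5); c2=lambda x,y:crp(x,y,425,255,6); c3=lambda x,y:crp(x-395,y,145,155,6)
rc=np.array([atz("top",*c1(*p),12) for p in [(25,163),(630,38),(707,390),(97,518)]])
print(rc, rc.mean(0)); e=(rc[0]-rc[1]);e2=rc[3]-rc[0]
print("sizes",np.linalg.norm(e),np.linalg.norm(e2),"yaw of +y",np.degrees(np.arctan2(-e[0],e[1])), np.degrees(np.arctan2((rc[3]-rc[2])[0]*-1,(rc[3]-rc[2])[1])),"yaw -x",np.degrees(np.arctan2(-e2[1],-e2[0])),np.degrees(np.arctan2(-(rc[2]-rc[1])[1],-(rc[2]-rc[1])[0])))
print("pivot",atz("top",*c1(184,301),90),"lever end",atz("top",*c1(217,497),80),"sleeve start",atz("top",*c1(200,377),80))
for p in [(275,190),(325,205),(305,258),(257,238),(290,223)]: print("ptop",atz("top",*c2(*p),175))
pc=[atz("top",*c2(*p),95) for p in [(200,118),(340,187),(287,318),(142,258)]];print("plate",np.array(pc),np.mean(pc,0))
fc=[atz("top",*c2(*p),6) for p in [(135,70),(335,160),(247,357),(47,263)]];print("foot",np.array(fc),np.mean(fc,0))
print("ptop scene",[atz("scene",*c3(*p),175) for p in [(497,40),(550,55),(522,100),(468,82)]],"tri",tri([ray("top",*c2(290,223)),ray("scene",*c3(509,69))]))
for z in (40,45,50,55):print("spot",atz("top",*c1(548,287),z))
# rig-frame
yaw=np.radians(13.0)
E
```

```text
[[ 658.7  191.3   12. ]
 [ 720.9 -109.    12. ]
 [ 545.6 -146.1   12. ]
 [ 483.   154.7   12. ]] [602.   22.7  12. ]
sizes 306.6848314889627 179.4331961561729 yaw of +y 11.704296551202647 11.754624983815983 yaw -x 11.78308600835464 11.940499240041813
pivot [584.4 106.1  90. ] lever end [492.7  91.   80. ] sleeve start [549.2  99.2  80. ]
ptop [ 453.4 -338.1  175. ]
ptop [ 447.9 -356.4  175. ]
ptop [ 428.6 -348.7  175. ]
ptop [ 436.  -331.2  175. ]
ptop [ 441.4 -343.4  175. ]
plate [[ 479.7 -329.    95. ]
 [ 452.9 -382.9   95. ]
 [ 402.4 -361.5   95. ]
 [ 425.6 -305.6   95. ]] [ 440.2 -344.8   95. ]
foot [[ 499.4 -322.4    6. ]
 [ 462.2 -404.4    6. ]
 [ 381.6 -366.7    6. ]
 [ 420.2 -285.     6. ]] [ 440.8 -344.6    6. ]
ptop scene [array([ 425.8, -349.5,  175. ]), array([ 433.8, -331.2,  175. ]), array([ 452.5, -339.3,  175. ]), array([ 443.3, -357.9,  175. ])] tri [ 441.5 -343.1  178.2]
spot [594.6 -66.6  40. ]
spot [594.2 -66.4  45. ]
spot [593.8 -66.2  50. ]
spot [593.4 -66.   55. ]
```

Emit:
{"fn": "step_arm", "kwargs": {"moves": [[1,-0.94,-0.67,0,0,0,0],[1,-0.94,-0.67,0,0,0,0]]}}

```text
time_s: 0.35
ee_pos: [237.9, 457.5, 204.8]
tool_rot: [0.146, 0.989, -0.001, -0.0]
ft_force: [0.6, 1.1, -0.6]
grip_width: 93.8
```

Emit:
{"fn": "step_arm", "kwargs": {"moves": [[1,-0.94,-0.67,0,0,0,0],[1,-0.94,-0.67,0,0,0,0]]}}

```text
time_s: 0.6
ee_pos: [308.8, 365.5, 205.2]
tool_rot: [0.147, 0.989, -0.0, 0.0]
ft_force: [1.1, 0.0, 0.0]
grip_width: 93.7
```

Emit:
{"fn": "step_arm", "kwargs": {"moves": [[1,-0.94,-0.67,0,0,0,0],[1,-0.94,-0.67,0,0,0,0]]}}

```text
time_s: 0.85
ee_pos: [379.3, 274.1, 205.3]
tool_rot: [0.147, 0.989, -0.0, 0.0]
ft_force: [0.1, 0.4, -0.6]
grip_width: 94.0
```

Emit:
{"fn": "step_arm", "kwargs": {"moves": [[1,-0.94,-0.67,0,0,0,0],[1,-0.94,-0.67,0,0,0,0]]}}

```text
time_s: 1.1
ee_pos: [449.9, 182.6, 205.2]
tool_rot: [0.147, 0.989, -0.0, -0.0]
ft_force: [-0.2, 0.7, -0.3]
grip_width: 93.8
```

Emit:
{"fn": "step_arm", "kwargs": {"moves": [[1,-0.94,-0.67,0,0,0,-0.03],[1,-0.94,-0.67,0,0,0,-0.06],[0,-0.94,-0.67,0,0,0,-0.074],[0,-0.94,-0.67,0,0,0,-0.074]]}}

```text
time_s: 1.6
ee_pos: [519.4, 92.4, 204.8]
tool_rot: [-0.083, 0.997, 0.0, -0.001]
ft_force: [-0.5, 0.4, -0.0]
grip_width: 77.5
```

```bash
cat >> h.py <<'E'
def st():
    from cell import monitor
    s=monitor.state(); return s,np.array(s["ee_pos"]),R.from_quat(s["tool_rot"])
def plan(p,Rt=None):
    s,q,r=st(); d=r.inv().apply(np.array(p)-q)/100
    t=(r.inv()*Rt).as_rotvec()/(2*np.pi) if Rt is not None else np.zeros(3)
    print("t%.2f pos %s F %s w%.1f"%(s["time_s"],q.round(1),s["ft_force"].round(2),s["grip_width"])); print("shift",d.round(3),"turn",t.round(4))
def down(xdeg):  # tool down with x axis at given yaw
    a=np.radians(xdeg); x=np.array([np.cos(a),np.sin(a),0]); z=np.array([0,0,-1.]); return R.from_matrix(np.c_[x,np.cross(z,x),z])
E
python3 - <<'E'
from h import *
from cell import imaging
import cv2
np.set_printoptions(precision=4,suppress=True)
plan([517.3,95,61],down(189.4))
c=imaging.read_camera("wrist"); print(c["fx"],c["fy"],c["cx"],c["cy"],c["pose"].tolist(),[k for k in c])
cv2.imwrite("pics/w1.png",c["pixels"][:,:,::-1])
E
```

```text
t1.60 pos [519.4  92.4 204.8] F [-0.52  0.42 -0.02] w77.5
shift [0.014 0.028 1.438] turn [ 0.0001 -0.0002  0.0005]
371.64829954431775 371.64829954431775 322.36133235312514 242.69048628211334 [[-0.16567990667814875, -0.9461634858272359, -0.2780734194603514, 437.76232376422183], [0.9861794432513316, -0.15880738048284904, -0.047226280953175354, 77.85629273502555], [0.0005236712829058862, -0.28205473580748164, 0.9593981716560428, 384.01231137638973], [0.0, 0.0, 0.0, 1.0]] ['pixels', 'fx', 'fy', 'cx', 'cy', 'pose']
```

View pics/w1.png

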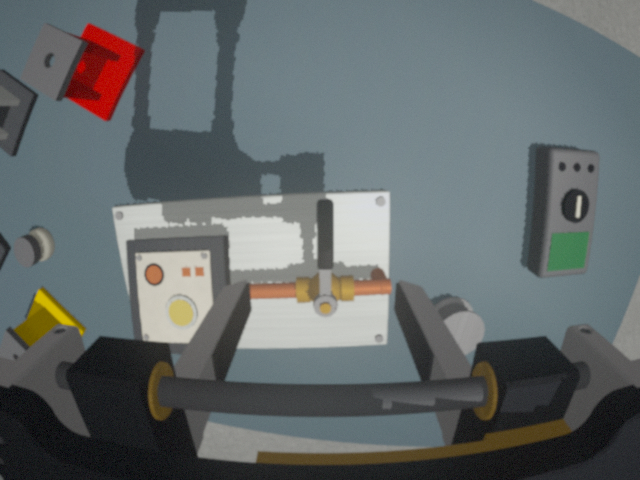

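The wrist view shows the lever end at (325,202), the pivot at (326,304) and the spot at (154,274), with the lever centred between the fingers.

```bash
cat >> h.py <<'E'
def wray(P,u,v,f=371.64829954431775,cx=322.36133235312514,cy=242.69048628211334):
    P=np.array(P); x,y=u-cx,v-cy; r=np.hypot(x,y); th=r/f
    d=np.array([x/r*np.sin(th),-y/r*np.sin(th),-np.cos(th)]); return P[:3,3],P[:3,:3]@d
def watz(P,u,v,z): o,d=wray(P,u,v); return o+d*(z-o[2])/d[2]
E
python3 - <<'E'
from h import *
np.set_printoptions(precision=1,suppress=True)
P=[[-0.16567990667814875, -0.9461634858272359, -0.2780734194603514, 437.76232376422183], [0.9861794432513316, -0.15880738048284904, -0.047226280953175354, 77.85629273502555], [0.0005236712829058862, -0.28205473580748164, 0.9593981716560428, 384.01231137638973], [0.0, 0.0, 0.0, 1.0]]
p=watz(P,326,304,90);e=watz(P,325,201,80);print(p,e,np.degrees(np.arctan2((e-p)[1],(e-p)[0]))%360)
print("spot",tri([ray("top",*crp(548,287,235,170,5)),wray(P,154,274)]),[watz(P,154,274,z) for z in(45,50,55)])
print("corners",watz(P,114,207,12),watz(P,389,192,12),watz(P,387,346,12))
E
```

```text
[577.6 104.7  90. ] [490.  89.  80.] 190.17520126136293
spot [592.2 -66.5  61.2] [array([599.2, -74.5,  45. ]), array([596.8, -72.2,  50. ]), array([594.4, -70. ,  55. ])]
corners [ 543.1 -144.3   12. ] [481.2 154.3  12. ] [658.5 192.7  12. ]
```

Emit:
{"fn": "step_arm", "kwargs": {"moves": [[0,0.01,0.02,0.5,0,0,0],[0,0.01,0.02,1,0,0,0]]}}

```text
time_s: 1.9
ee_pos: [518.1, 96.0, 105.1]
tool_rot: [-0.085, 0.996, 0.0, 0.001]
ft_force: [0.1, -0.1, -1.2]
grip_width: 53.0
```

Emit:
{"fn": "step_arm", "kwargs": {"moves": [[0,0,0,0.3,0,0,0],[0,0,0,0.44,0,0,0],[-0.75,0,0,0.44,0,0,0],[-0.75,0,0,0.44,0,0,0],[-0.75,0,0,0.44,0,0,0],[-0.75,0,0,0.44,0,0,0]], "force": 5}}

```text
time_s: 2.65
ee_pos: [519.0, 94.8, 62.5]
tool_rot: [-0.085, 0.996, -0.0, 0.001]
ft_force: [-0.5, -0.4, 2.4]
grip_width: 13.9
```

```bash
python3 - <<'E'
from h import *
s,q,r=st(); print(q,s["grip_width"],s["ft_force"]); x=r.as_matrix()[:,0]; a0=np.degrees(np.arctan2(x[1],x[0]))%360;print(a0)
piv=np.array([584.4,106.0])
for t in np.linspace(0,45,10):
    a=189.6-t*(189.6-146.8)/45; p=[*(piv+68*np.array([np.cos(np.radians(a)),np.sin(np.radians(a))])),61]
    d=r.inv().apply(np.array(p)-q)/100; print(round(a,1),d.round(3),"turnz",round((a0-a)/360,4))
E
```

```text
[518.95261978  94.82067778  62.48245731] 13.854065444279755 [-0.46388278 -0.39538235  2.43301956]
189.74631133946374
189.6 [0.016 0.001 0.015] turnz 0.0004
184.8 [0.014 0.057 0.015] turnz 0.0136
180.1 [0.006 0.113 0.015] turnz 0.0268
175.3 [-0.005  0.169  0.015] turnz 0.04
170.6 [-0.022  0.223  0.015] turnz 0.0532
165.8 [-0.042  0.275  0.015] turnz 0.0665
161.1 [-0.067  0.326  0.015] turnz 0.0797
156.3 [-0.096  0.374  0.015] turnz 0.0929
151.6 [-0.129  0.42   0.015] turnz 0.1061
146.8 [-0.166  0.463  0.015] turnz 0.1193
```

Emit:
{"fn": "step_arm", "kwargs": {"moves": [[-0.75,0,0.057,0,0,0,0.013],[-0.75,-0.01,0.112,0,0,0,0.027],[-0.75,-0.02,0.167,0,0,0,0.04],[-0.75,-0.036,0.22,0,0,0,0.053],[-0.75,-0.056,0.271,0,0,0,0.066],[-0.75,-0.08,0.321,0,0,0,0.079],[-0.75,-0.108,0.368,0,0,0,0.093],[-0.75,-0.14,0.413,0,0,0,0.106],[-0.75,-0.176,0.456,0,0,0,0.119],[-0.75,-0.176,0.456,0,0,0,0.119],[-0.75,-0.176,0.456,0,0,0,0.119]]}}

```text
time_s: 4.03
ee_pos: [529.2, 142.1, 62.4]
tool_rot: [0.284, 0.959, 0.0, 0.002]
ft_force: [1.0, -4.8, 5.3]
grip_width: 14.3
```

```bash
python3 - <<'E'
from h import *
from cell import imaging
import cv2
s,q,r=st(); print(q,s["grip_width"],s["ft_force"]); x=r.as_matrix()[:,0]; print(np.degrees(np.arctan2(x[1],x[0]))%360, np.degrees(np.arctan2(q[1]-106,q[0]-584.4))%360)
t=imaging.read_camera("top")["pixels"][:,:,::-1]; cv2.imwrite("pics/top1.png",t)
w=imaging.read_camera("wrist"); cv2.imwrite("pics/w2.png",w["pixels"][:,:,::-1]); print(w["pose"].tolist())
E
```

```text
[529.1712772  142.08270539  62.39809066] 14.318261733340469 [ 1.04002135 -4.82694933  5.30610674]
146.98181653105564 146.8421198690355
[[0.5456386813122185, -0.8027454476857591, -0.24057883463773666, 458.9105456561504], [0.838019502590806, 0.5231225054118744, 0.15513270966839862, 186.60221955620827], [0.0013201262512983049, -0.2862561624688484, 0.9581522147943337, 241.22002755085023], [0.0, 0.0, 0.0, 1.0]]
```

Emit:
{"fn": "step_arm", "kwargs": {"moves": [[-0.2,0,0,0,0,0,0],[-0.2,0,0,0,0,0,0],[-0.2,0,0,0,0,0,0],[-0.2,0,0,-0.3,0,0,0],[-0.2,0,0,-0.6,0,0,0],[-0.2,0,0,-1,0,0,0]]}}

```text
time_s: 4.88
ee_pos: [526.7, 143.0, 161.4]
tool_rot: [0.285, 0.959, -0.0, -0.001]
ft_force: [0.8, 0.1, -0.3]
grip_width: 37.6
```

Emit:
{"fn": "step_arm", "kwargs": {"moves": [[0.5,0,0,-0.4,0,0,0],[0.5,0,0,-0.6,0,0,0],[0.5,0,0,-0.6,0,0,0]]}}

```text
time_s: 5.25
ee_pos: [528.5, 143.2, 222.8]
tool_rot: [0.285, 0.959, 0.001, 0.001]
ft_force: [0.3, -0.5, -0.3]
grip_width: 64.1
```

```bash
python3 - <<'E'
from h import *
from cell import imaging
import cv2
w=imaging.read_camera("wrist"); cv2.imwrite("pics/w3.png",w["pixels"][:,:,::-1]); print(w["pose"].tolist())
plan([441,-344,225],down(156.0))
E
```

```text
[[0.5463335613871013, -0.8023120354761824, -0.2404475773056376, 458.32527289000836], [0.8375629440059909, 0.5243005191016709, 0.15361406347641146, 187.47157200207042], [0.0028203776525578383, -0.2853144991054301, 0.9584298002827925, 401.71753828315514], [0.0, 0.0, 0.0, 1.0]]
t5.30 pos [527.6 143.  221.4] F [ 0.26 -0.13 -1.28] w68.7
shift [-1.932 -4.554 -0.039] turn [ 0.0001  0.     -0.0252]
```

View pics/w3.png

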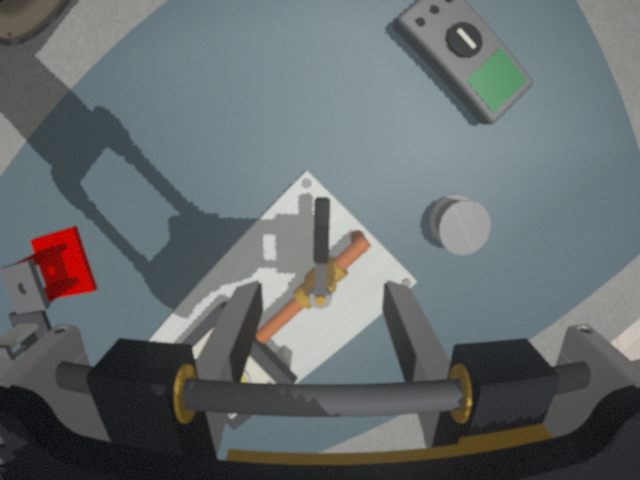

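The lever runs from the pivot at about (320,299) to its end at (322,198), with the pipe end at (363,240). I'll compute the angle and check it again from the top camera once the arm is out of the way.

```bash
python3 - <<'E'
from h import *
P=[[0.5463335613871013, -0.8023120354761824, -0.2404475773056376, 458.32527289000836], [0.8375629440059909, 0.5243005191016709, 0.15361406347641146, 187.47157200207042], [0.0028203776525578383, -0.2853144991054301, 0.9584298002827925, 401.71753828315514],[0,0,0,1]]
p=watz(P,320,299,90);e=watz(P,322,198,80);k=watz(P,322,262,80);print(p,e,k)
a=lambda a,b:np.degrees(np.arctan2((b-a)[1],(b-a)[0]))%360
print(a(p,e),a(k,e),a(watz(P,261,339,45),watz(P,363,240,45)))
E
```

```text
[580.79652039 106.02987125  90.        ] [504.64929725 157.96029349  80.        ] [554.34962645 125.52309872  80.        ]
145.7070310546278 146.86930209828364 103.3792444734742
```

Emit:
{"fn": "step_arm", "kwargs": {"moves": [[0.5,-0.4,-0.95,0,0,0,-0.015],[0.5,-0.4,-0.95,0,0,0,-0.025]]}}

```text
time_s: 5.55
ee_pos: [507.8, 40.2, 219.4]
tool_rot: [0.207, 0.978, -0.001, -0.002]
ft_force: [0.1, 0.3, 0.0]
grip_width: 70.5
```

Emit:
{"fn": "step_arm", "kwargs": {"moves": [[0.5,-0.2,-0.95,0,0,0,0],[0.5,-0.2,-0.95,0,0,0,0]]}}

```text
time_s: 5.8
ee_pos: [487.1, -55.3, 219.5]
tool_rot: [0.209, 0.978, -0.0, -0.002]
ft_force: [0.2, -0.2, -0.2]
grip_width: 70.3
```

Emit:
{"fn": "step_arm", "kwargs": {"moves": [[0.5,-0.2,-0.95,0,0,0,0],[0.5,-0.2,-0.95,0,0,0,0]]}}

```text
time_s: 6.05
ee_pos: [466.7, -150.1, 219.5]
tool_rot: [0.209, 0.978, 0.0, -0.002]
ft_force: [-0.0, 0.1, -0.0]
grip_width: 70.3
```

Emit:
{"fn": "step_arm", "kwargs": {"moves": [[0.5,-0.2,-0.95,-0.1,0,0,0],[0.5,-0.2,-0.95,-0.1,0,0,0],[0.5,-0.2,-0.95,-0.1,0,0,0]]}}

```text
time_s: 6.42
ee_pos: [446.8, -244.8, 229.7]
tool_rot: [0.211, 0.978, 0.001, -0.001]
ft_force: [0.1, 1.1, -0.3]
grip_width: 70.2
```

```bash
python3 - <<'E'
from h import *
from cell import imaging
import cv2
plan([441,-344,225],down(156.0))
w=imaging.read_camera("wrist"); cv2.imwrite("pics/w4.png",w["pixels"][:,:,::-1]); print(w["pose"].tolist())
t=imaging.read_camera("top")["pixels"][:,:,::-1]; cv2.imwrite("pics/top2.png",t)
s=imaging.read_camera("scene")["pixels"][:,:,::-1]; cv2.imwrite("pics/scene2.png",s)
a=cv2.resize(t[205:285,235:335],None,fx=4,fy=4,interpolation=2); b=cv2.resize(s[225:300,280:360],None,fx=5,fy=5,interpolation=2)
o=np.zeros((400,800,3),np.uint8); o[:320,:400]=a; o[:375,400:]=b; cv2.imwrite("pics/c3.png",o)
E
```

```text
t6.42 pos [ 446.8 -244.8  229.7] F [ 0.14  1.11 -0.32] w70.2
shift [-0.356 -0.928  0.045] turn [ 0.0001 -0.0005 -0.0009]
[[0.4123401507871785, -0.8743402576353738, -0.25593888709399715, 371.52172815110936], [0.9110295492486437, 0.3960027941572902, 0.1149214836983546, -211.8043537775667], [0.0008720347580713648, -0.28055463086130966, 0.9598376626584588, 408.98670200414625], [0.0, 0.0, 0.0, 1.0]]
```

View pics/c3.png

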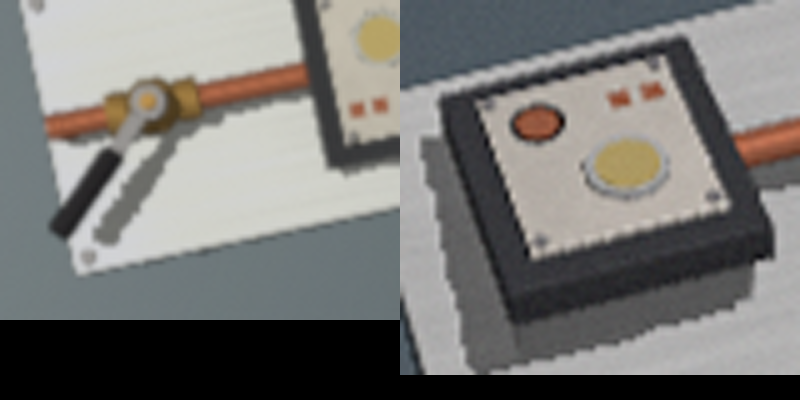

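View pics/w4.png

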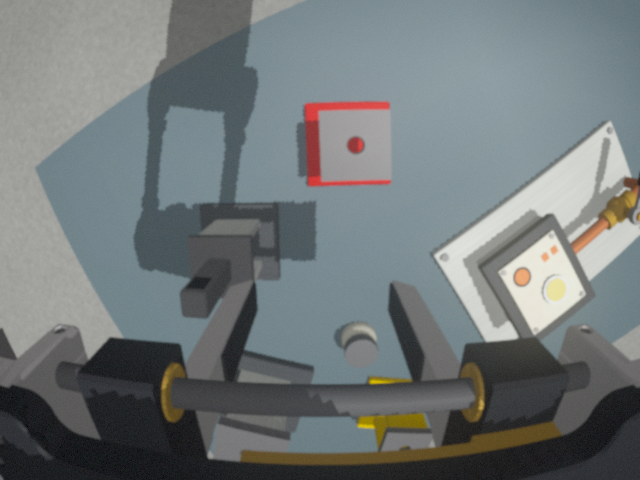

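The lever is at about 45° in the top crop (pivot (147,100), end (62,228)). The spot is at crop (537,124), which is scene (307.0,249.4). In the wrist view the probe's top face is centred at about (196,301), and the handle is aligned with the tool axes.

```bash
python3 - <<'E'
from h import *
np.set_printoptions(precision=1,suppress=True)
c=lambda x,y:crp(x,y,235,205,4)
p=atz("top",*c(147,100),90);e=atz("top",*c(62,228),80);k=atz("top",*c(112,156),80)
a=lambda a,b:np.degrees(np.arctan2((b-a)[1],(b-a)[0]))%360
print(p,e,a(p,e),a(k,e))
P4=[[0.4123401507871785, -0.8743402576353738, -0.25593888709399715, 371.52172815110936], [0.9110295492486437, 0.3960027941572902, 0.1149214836983546, -211.8043537775667], [0.0008720347580713648, -0.28055463086130966, 0.9598376626584588, 408.98670200414625], [0.0, 0.0, 0.0, 1.0]]
P1=[[-0.16567990667814875, -0.9461634858272359, -0.2780734194603514, 437.76232376422183], [0.9861794432513316, -0.15880738048284904, -0.047226280953175354, 77.85629273502555], [0.0005236712829058862, -0.28205473580748164, 0.9593981716560428, 384.01231137638973], [0.0, 0.0, 0.0, 1.0]]
print("probe top",watz(P4,196,301,175))
rt,rs=ray("top",*crp(548,287,235,170,5)),ray("scene",307.0,249.4)
print("spot top+scene",tri([rt,rs]),"all",tri([rt,rs,wray(P1,154,274),wray(P4,522,277)]),"w4",watz(P4,522,277,55))
print("w1,w4",tri([wray(P1,154,274),wray(P4,522,277)]))
E
```

```text
[584.8 106.2  90. ] [510.1 156.6  80. ] 145.94769002647908 145.42104747419256
probe top [ 436.2 -341.1  175. ]
spot top+scene [592.5 -66.3  66.3] all [591.5 -66.6  63.1] w4 [596.8 -63.9  55. ]
w1,w4 [591.6 -66.9  62.2]
```

Emit:
{"fn": "step_arm", "kwargs": {"moves": [[0.5,-0.35,-0.45,0,0,0,0],[0.5,-0.35,-0.93,0,0,0,0],[0.5,-0.35,-0.93,0,0,0,0],[0.5,-0.35,-0.93,0,0,0,0]]}}

```text
time_s: 7.08
ee_pos: [442.2, -340.6, 231.0]
tool_rot: [0.208, 0.978, 0.001, -0.0]
ft_force: [0.1, 0.3, 0.0]
grip_width: 70.5
```

```bash
python3 - <<'E'
from h import *
from cell import imaging
import cv2
plan([441,-344,118],down(156.0))
w=imaging.read_camera("wrist"); cv2.imwrite("pics/w5.png",w["pixels"][:,:,::-1]); print(w["pose"].tolist())
E
```

```text
t7.08 pos [ 442.2 -340.6  231. ] F [0.14 0.33 0.03] w70.5
shift [-0.004 -0.038  1.13 ] turn [ 0.0003 -0.0002 -0.0001]
[[0.4078483280251216, -0.8756851563713348, -0.25852514043709773, 366.3345389604446], [0.9130475669646965, 0.39176811183103344, 0.11341025973073318, -308.01898277618324], [0.0019702251034737855, -0.28229993528737324, 0.9593241708357941, 410.15526125812346], [0.0, 0.0, 0.0, 1.0]]
```

View pics/w5.png

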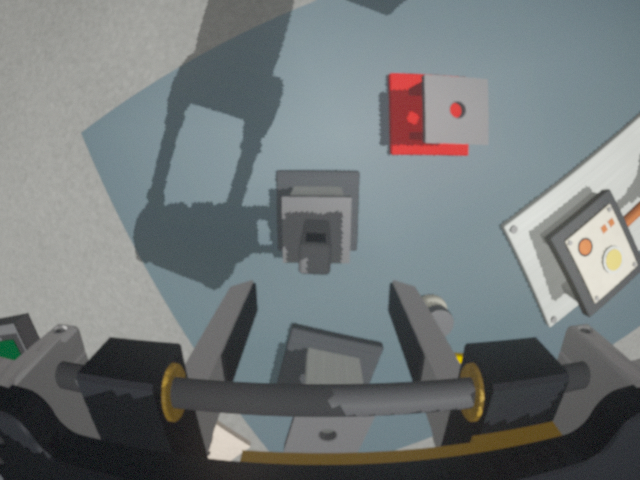

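The probe's top face is at about (316,260) and the middle of the fingers is at x≈322. That agrees with the planned -4 mm along tool y, so I'll descend and grip.

Emit:
{"fn": "step_arm", "kwargs": {"moves": [[0.5,0,-0.04,0.2,0,0,0],[0.5,0,-0.04,0.5,0,0,0],[0.5,0,-0.04,1,0,0,0],[0.5,0,-0.04,1,0,0,0]]}}

```text
time_s: 7.62
ee_pos: [438.5, -342.2, 128.5]
tool_rot: [0.208, 0.978, 0.003, -0.003]
ft_force: [-0.1, 0.0, 0.3]
grip_width: 70.5
```

Emit:
{"fn": "step_arm", "kwargs": {"moves": [[0.5,0,0,0.13,0,0,0],[-0.3,0,0,0.13,0,0,0],[-0.6,0,0,0.13,0,0,0],[-0.8,0,0,0.13,0,0,0],[-0.8,0,0,0.13,0,0,0],[-0.8,0,0,0.13,0,0,0],[-0.8,0,0,0.13,0,0,0]], "force": 35}}

```text
time_s: 8.5
ee_pos: [440.3, -346.1, 118.6]
tool_rot: [0.209, 0.978, 0.0, 0.0]
ft_force: [0.4, 1.0, 0.8]
grip_width: 22.0
```

```bash
python3 - <<'E'
from h import *
plan([441,-344,118],down(156.0))
from cell import imaging
P5=[[0.4078483280251216, -0.8756851563713348, -0.25852514043709773, 366.3345389604446], [0.9130475669646965, 0.39176811183103344, 0.11341025973073318, -308.01898277618324], [0.0019702251034737855, -0.28229993528737324, 0.9593241708357941, 410.15526125812346], [0.0, 0.0, 0.0, 1.0]]
print(watz(P5,316,260,175))
E
```

```text
t8.50 pos [ 440.3 -346.1  118.6] F [0.4  1.02 0.79] w22.0
shift [0.002 0.022 0.006] turn [ 0.      0.     -0.0003]
[ 438.99291453 -344.63010001  175.        ]
```

Emit:
{"fn": "step_arm", "kwargs": {"moves": [[-0.8,0,0,-0.1,0,0,0],[-0.8,0,0,-0.3,0,0,0],[-0.8,0,0,-0.6,0,0,0],[-0.8,0,0,-1,0,0,0],[-0.8,0,0,-1,0,0,0]]}}

```text
time_s: 9.12
ee_pos: [441.8, -347.7, 222.0]
tool_rot: [0.209, 0.978, -0.002, 0.003]
ft_force: [-0.4, -0.4, -2.2]
grip_width: 21.9
```

Emit:
{"fn": "step_arm", "kwargs": {"moves": [[-0.8,0,0,-0.2,0,0,0],[-0.8,0,0,-0.2,0,0,0],[-0.8,0,0,-0.2,0,0,0]]}}

```text
time_s: 9.5
ee_pos: [439.7, -345.6, 237.0]
tool_rot: [0.209, 0.978, 0.001, -0.001]
ft_force: [-0.3, -0.1, -1.6]
grip_width: 21.8
```

```bash
cat >> h.py <<'E'
yw=np.radians(11.8); n=R.from_euler("z",yw).apply([-np.sin(np.radians(15)),0,np.cos(np.radians(15))])
def tilt(xdeg):
    x=np.array([np.cos(np.radians(xdeg)),np.sin(np.radians(xdeg)),0]); z=-n; x=x-z*(x@z); x/=np.linalg.norm(x); return R.from_matrix(np.c_[x,np.cross(z,x),z])
E
python3 - <<'E'
from h import *
sp=np.array([592.5,-66.4,63.5]); print(n,sp+n*125.6); plan(sp+n*125.6,tilt(156))
E
```

```text
[-0.25334952 -0.05292747  0.96592583] [560.67929993 -73.04769059 184.82028378]
t9.50 pos [ 439.7 -345.6  237. ] F [-0.29 -0.11 -1.64] w21.8
shift [0.007 2.981 0.525] turn [-0.0245 -0.0339  0.0023]
```

Emit:
{"fn": "step_arm", "kwargs": {"moves": [[-0.8,0,0.45,0,0,0,0],[-0.8,0,0.95,0,0,0,0]]}}

```text
time_s: 9.75
ee_pos: [478.7, -258.6, 236.8]
tool_rot: [0.21, 0.978, 0.001, -0.001]
ft_force: [0.8, -0.6, -1.2]
grip_width: 21.8
```

Emit:
{"fn": "step_arm", "kwargs": {"moves": [[-0.8,0,0.5,0,0,0,0],[-0.8,0,1,0,0,0,0]]}}

```text
time_s: 10.0
ee_pos: [519.7, -166.4, 237.0]
tool_rot: [0.209, 0.978, 0.0, -0.001]
ft_force: [0.7, -0.5, -0.9]
grip_width: 21.8
```

Emit:
{"fn": "step_arm", "kwargs": {"moves": [[-0.8,0,0.5,0.1,-0.012,-0.017,0.001],[-0.8,0,0.9,0.3,-0.024,-0.034,0.002],[-0.8,0,1,0.4,-0.024,-0.034,0.002],[-0.8,0,1,0.4,-0.024,-0.034,0.002],[-0.8,0,1,0.4,-0.024,-0.034,0.002]]}}

```text
time_s: 10.62
ee_pos: [562.4, -78.4, 199.3]
tool_rot: [0.213, 0.968, 0.051, 0.121]
ft_force: [0.3, -0.8, -1.2]
grip_width: 22.1
```

```bash
python3 - <<'E'
from h import *
from cell import imaging
import cv2
sp=np.array([592.5,-66.4,63.5]); plan(sp+n*110.6,tilt(156))
s,q,r=st(); print("tip",q+r.as_matrix()[:,2]*85.6, "zerr deg",np.degrees(np.arccos(-r.as_matrix()[:,2]@n)))
w=imaging.read_camera("wrist"); W=w["pixels"][:,:,::-1]; cv2.imwrite("pics/w6.png",W); print(w["pose"].tolist())
S=imaging.read_camera("scene")["pixels"][:,:,::-1]; cv2.imwrite("pics/scene6.png",S)
T=imaging.read_camera("top")["pixels"][:,:,::-1]; cv2.imwrite("pics/top6.png",T)
def cr(I,x,y,w,h,k): return cv2.resize(I[y:y+h,x:x+w],None,fx=k,fy=k,interpolation=2)
o=np.zeros((600,800,3),np.uint8); o[:600,:400]=cr(S,265,130,100,150,4); o[:480,400:]=cr(W,220,150,200,240,2); cv2.imwrite("pics/c4.png",o)
E
```

```text
t10.62 pos [562.4 -78.4 199.3] F [ 0.25 -0.75 -1.19] w22.1
shift [0.07  0.021 0.288] turn [-0.0008  0.0007  0.0005]
tip [584.25782306 -74.44704761 116.65608771] zerr deg 0.3752537209054005
[[0.40110958063100954, -0.7714021427794272, -0.4940140063209974, 443.5656830288365], [0.9037162510442163, 0.4213691094690264, 0.07579585202282207, -52.393358514719694], [0.14969315924450738, -0.47685092817419006, 0.8661438393100828, 354.7489180561081], [0.0, 0.0, 0.0, 1.0]]
```

View pics/c4.png

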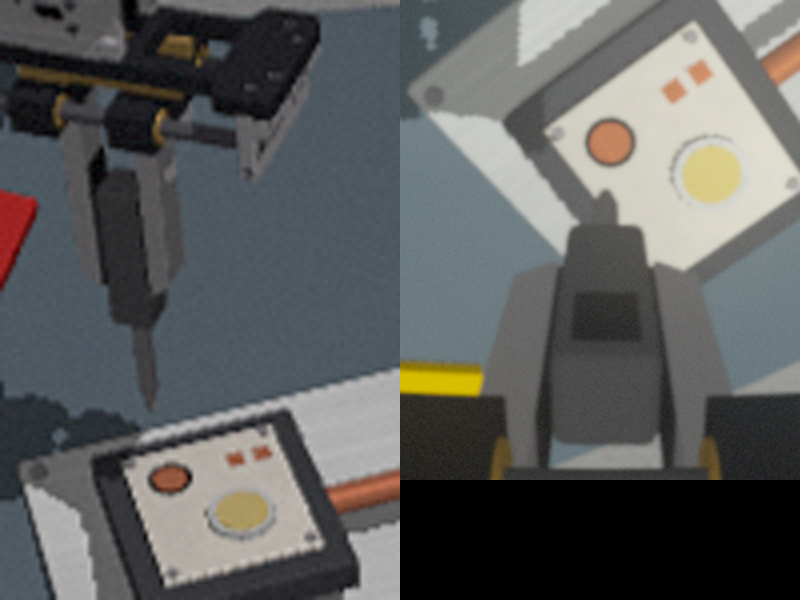

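The probe hangs straight in the fingers. The tip is at scene (302.6,232.1) and wrist (322.6,245.3). The spot is at scene (307.1,249.4) and wrist (324.8,220.8).

```bash
python3 - <<'E'
from h import *
np.set_printoptions(precision=1,suppress=True)
P=[[0.40110958063100954, -0.7714021427794272, -0.4940140063209974, 443.5656830288365], [0.9037162510442163, 0.4213691094690264, 0.07579585202282207, -52.393358514719694], [0.14969315924450738, -0.47685092817419006, 0.8661438393100828, 354.7489180561081], [0.0, 0.0, 0.0, 1.0]]
s,q,r=st(); kt=q+r.as_matrix()[:,2]*85.6
print("tip kin",kt,"tri",tri([wray(P,322.6,245.3),ray("scene",302.6,232.1)]))
def proj(n_,X):
    c=C[n_]; v=c["P"][:,:3].T@(X-c["P"][:,3]); return c["cx"]+c["f"]*v[0]/-v[2],c["cy"]-c["f"]*v[1]/-v[2]
def wproj(X):
    Q=np.array(P); v=Q[:3,:3].T@(X-Q[:3,3]); x,y,z=v[0],-v[1],-v[2]; rr=np.hypot(x,y); t=np.arctan2(rr,z)*371.648/rr; return 322.36+x*t,242.69+y*t
print("kin tip proj scene",proj("scene",kt),"wrist",wproj(kt))
rt,rs,rw=ray("top",*crp(548,287,235,170,5)),ray("scene",307.1,249.4),wray(P,324.8,220.8)
print("spot",tri([rt,rs,rw]),tri([rs,rw]),tri([rt,rw]))
o,d=rw
for z in (60,63,66): print(z,o+d*(z-o[2])/d[2])
E
```

```text
tip kin [583.6 -74.  116.5] tri [581.6 -74.  116.4]
kin tip proj scene (np.float64(302.66588119563954), np.float64(232.91873499800147)) wrist (np.float64(323.63788769825373), np.float64(247.47655222078188))
spot [591.5 -66.5  63.6] [590.7 -66.9  63.4] [593.2 -66.6  58.6]
60 [592.4 -67.2  60. ]
63 [590.9 -67.1  63. ]
66 [589.4 -66.9  66. ]
```

```bash
python3 - <<'E'
from h import *
s,q,r=st(); d=np.array([9,7.2,-53])+n*8
kt=r.as_matrix()[:,2]*85.6
tt=tilt(156); plan(q+kt+d-tt.as_matrix()[:,2]*85.6,tt)
E
```

```text
t10.78 pos [561.8 -78.1 199.2] F [ 0.56  0.71 -1.79] w21.9
shift [0.06  0.017 0.458] turn [-0.0007  0.0006  0.0004]
```

Emit:
{"fn": "step_arm", "kwargs": {"moves": [[-0.8,0.06,0.02,0.1,0,0,0],[-0.8,0.06,0.02,0.2,-0.0007,0.0006,0],[-0.8,0.06,0.02,0.3,-0.0007,0.0006,0],[-0.8,0.06,0.02,0.38,-0.0007,0.0006,0],[-0.8,0.06,0.02,0.45,-0.0007,0.0006,0],[-0.8,0.06,0.02,0.45,-0.0007,0.0006,0],[-0.8,0.06,0.02,0.45,-0.0007,0.0006,0],[-0.8,0.06,0.02,0.45,-0.0007,0.0006,0]]}}

```text
time_s: 11.78
ee_pos: [567.8, -70.4, 154.5]
tool_rot: [0.213, 0.968, 0.054, 0.119]
ft_force: [-0.6, -0.4, -0.9]
grip_width: 22.0
```

```bash
python3 - <<'E'
from h import *
from cell import imaging
import cv2
F=[];Q=[];Z=[]
for i in range(6):
    w=imaging.read_camera("wrist"); S=imaging.read_camera("scene")
    s,q,r=st(); F.append(s["ft_force"]@n); Q.append(q); Z.append(r.as_matrix()[:,2])
print("Fn",np.round(F,2),np.mean(F)); print(np.mean(Q,0),np.std(Q,0)); z=np.mean(Z,0); print("zerr",np.degrees(np.arccos(-z@n/np.linalg.norm(z))),np.mean(Q,0)+z*85.6)
W=w["pixels"][:,:,::-1];S=S["pixels"][:,:,::-1]; cv2.imwrite("pics/w7.png",W); cv2.imwrite("pics/scene7.png",S); print(w["pose"].tolist())
def cr(I,x,y,w,h,k): return cv2.resize(I[y:y+h,x:x+w],None,fx=k,fy=k,interpolation=2)
o=np.zeros((600,800,3),np.uint8); o[:600,:400]=cr(S,280,190,50,75,8); o[:400,400:]=cr(W,280,190,80,80,5); cv2.imwrite("pics/c5.png",o)
E
```

```text
Fn [-0.95 -0.95 -2.56 -0.85 -1.31 -0.92] -1.2565895662240196
[567.62550899 -70.28466386 154.16038824] [0.06462786 0.03541095 0.14596351]
zerr 0.06602098894076856 [589.25476229 -65.67461736  71.46648088]
[[0.3997630635243153, -0.7734553323276605, -0.4918905792303413, 449.0781927348478], [0.903413246085164, 0.4232279497743419, 0.06872124364177723, -45.54708753630545], [0.15502902902205, -0.4718526797886323, 0.8679406942509177, 309.94478376738437], [0.0, 0.0, 0.0, 1.0]]
```

View pics/c5.png

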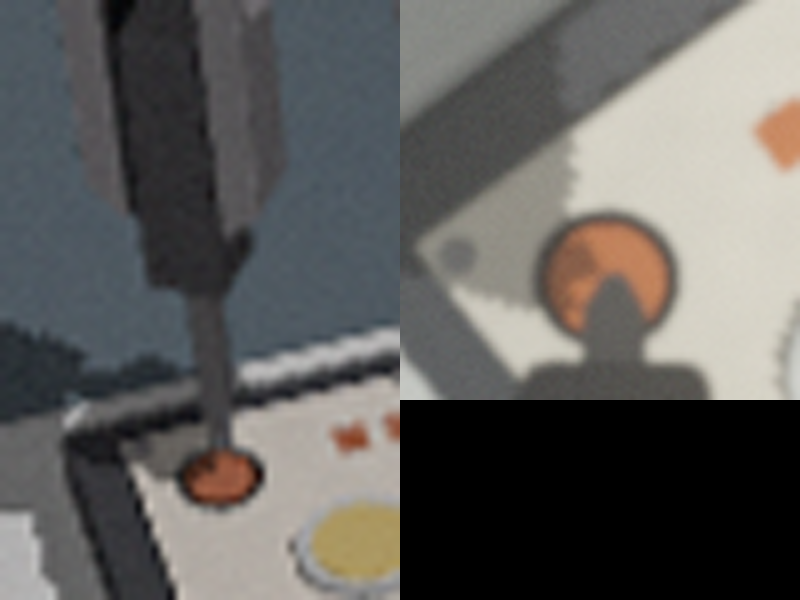

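The tip is close above the spot: wrist tip (615,275) against spot centre (608,278), and scene tip (222,450) against spot (221,478), all in crop pixels. I'll work out the remaining offset along and across the normal.

```bash
python3 - <<'E'
from h import *
np.set_printoptions(precision=2,suppress=True)
from scipy.optimize import least_squares
P=np.array([[0.3997630635243153, -0.7734553323276605, -0.4918905792303413, 449.0781927348478], [0.903413246085164, 0.4232279497743419, 0.06872124364177723, -45.54708753630545], [0.15502902902205, -0.4718526797886323, 0.8679406942509177, 309.94478376738437], [0.0, 0.0, 0.0, 1.0]])
t=tri([wray(P,*crp(215,275,280,190,5)),ray("scene",*crp(222,450,280,190,8))])
s=tri([wray(P,*crp(208,278,280,190,5)),ray("scene",*crp(221,478,280,190,8))])
d=s-t; print(t,s,d,"along n",d@n,"lateral",d-n*(d@n), "tool", tilt(156).inv().apply(d))
E
```

```text
[586.39 -65.47  70.38] [590.44 -66.68  63.29] [ 4.05 -1.21 -7.08] along n -7.804922089175016 lateral [ 2.08 -1.63  0.46] tool [-2.62 -0.56  7.8 ]
```

Emit:
{"fn": "step_arm", "kwargs": {"moves": [[-0.8,-0.02,-0.005,0.03,0,0,0],[-0.8,-0.02,-0.005,0.05,0,0,0],[-0.8,-0.02,-0.005,0.05,0,0,0],[-0.8,-0.02,-0.005,0.05,0,0,0]]}}

```text
time_s: 12.88
ee_pos: [570.4, -71.3, 149.5]
tool_rot: [0.213, 0.968, 0.054, 0.118]
ft_force: [-0.6, 0.3, -2.3]
grip_width: 21.8
```

```bash
cat >> h.py <<'E'
def meas(k=15):
    from cell import imaging
    F=[];Q=[];Z=[]
    for i in range(k):
        imaging.read_camera("wrist"); s,q,r=st(); F.append(s["ft_force"]); Q.append(q); Z.append(r.as_matrix()[:,2])
    F=np.array(F); Fn=F@n; q=np.mean(Q,0); z=np.mean(Z,0); z/=np.linalg.norm(z); tip=q+z*85.6
    print("t%.2f"%s["time_s"],"Fn %.2f med %.2f sd %.2f"%(Fn.mean(),np.median(Fn),Fn.std()),"F",F.mean(0).round(2),"tip",tip.round(2),"h",round(tip@n,2),"zerr",np.degrees(np.arccos(min(1,-z@n))).round(2),"w",s["grip_width"].round(2))
E
python3 -c "
from h import *
meas()"
```

```text
Traceback (most recent call last):
  File "h.py", line 34, in meas
    print("t%.2f"%s["time_s"],"Fn %.2f med %.2f sd %.2f"%(Fn.mean(),np.median(Fn),Fn.std()),"F",F.mean(0).round(2),"tip",tip.round(2),"h",round(tip@n,2),"zerr",np.degrees(np.arccos(min(1,-z@n))).round(2),"w",s["grip_width"].round(2))
                                                                                                                                                                                                                ^^^^^^^^^^^^^^^^^^^^^
AttributeError: 'float' object has no attribute 'round'
```

Emit:
{"fn": "step_arm", "kwargs": {"moves": [[-0.8,0,0,0.02,0,0,0],[-0.8,0,0,0.04,0,0,0],[-0.8,0,0,0.05,0,0,0],[-0.8,0,0,0.05,0,0,0],[-0.8,0,0,0.05,0,0,0]]}}

```text
time_s: 14.25
ee_pos: [571.6, -71.0, 144.7]
tool_rot: [0.213, 0.968, 0.054, 0.118]
ft_force: [0.5, -0.1, 0.1]
grip_width: 22.0
```

```bash
python3 -c "
from h import *
meas()"
```

```text
Traceback (most recent call last):
  File "h.py", line 34, in meas
    print("t%.2f"%s["time_s"],"Fn %.2f med %.2f sd %.2f"%(Fn.mean(),np.median(Fn),Fn.std()),"F",F.mean(0).round(2),"tip",tip.round(2),"h",round(tip@n,2),"zerr",np.degrees(np.arccos(min(1,-z@n))).round(2),"w",s["grip_width"].round(2))
                                                                                                                                                                                                                ^^^^^^^^^^^^^^^^^^^^^
AttributeError: 'float' object has no attribute 'round'
```

```bash
sed -i 's/s\["grip_width"\].round(2)/s["grip_width"]/' h.py; python3 -c "
from h import *
meas()"
```

```text
t15.75 Fn -0.59 med -0.52 sd 0.51 F [-0.36  0.05 -0.71] tip [593.27 -66.39  61.99] h -86.91 zerr 0.08 w 21.911802008410408
```

Emit:
{"fn": "step_arm", "kwargs": {"moves": [[-0.8,0,0,0.01,0,0,0],[-0.8,0,0,0.02,0,0,0],[-0.8,0,0,0.02,0,0,0],[-0.8,0,0,0.02,0,0,0]]}}

```text
time_s: 16.25
ee_pos: [572.2, -70.9, 142.8]
tool_rot: [0.213, 0.968, 0.054, 0.118]
ft_force: [-0.6, 0.1, 0.6]
grip_width: 21.8
```

```bash
python3 -c "
from h import *
meas()"
```

```text
t17.00 Fn 0.27 med 0.30 sd 0.60 F [-0.67  0.04  0.11] tip [593.79 -66.28  60.08] h -88.89 zerr 0.08 w 22.009824431199352
```

Emit:
{"fn": "step_arm", "kwargs": {"moves": [[-0.8,0,0,0.01,0,0,0],[-0.8,0,0,0.02,0,0,0],[-0.8,0,0,0.026,0,0,0],[-0.8,0,0,0.026,0,0,0],[-0.8,0,0,0.026,0,0,0]]}}

```text
time_s: 17.62
ee_pos: [572.8, -70.8, 140.3]
tool_rot: [0.213, 0.968, 0.054, 0.119]
ft_force: [-0.2, -0.2, 2.4]
grip_width: 22.2
```

```bash
python3 -c "
from h import *
meas(30)
from cell import imaging
import cv2
w=imaging.read_camera('wrist');S=imaging.read_camera('scene')['pixels'][:,:,::-1];T=imaging.read_camera('top')['pixels'][:,:,::-1]
print(w['pose'].tolist());W=w['pixels'][:,:,::-1]
cv2.imwrite('pics/w8.png',W);cv2.imwrite('pics/scene8.png',S)
def cr(I,x,y,w,h,k): return cv2.resize(I[y:y+h,x:x+w],None,fx=k,fy=k,interpolation=2)
o=np.zeros((600,800,3),np.uint8); o[:600,:400]=cr(S,280,190,50,75,8); o[:400,400:]=cr(W,280,190,80,80,5); o[400:600,400:600]=cr(S,360,185,80,80,2.5);o[400:600,600:]=cr(T,235,200,80,80,2.5); cv2.imwrite('pics/c6.png',o)"
```

```text
t19.12 Fn 1.20 med 1.18 sd 0.42 F [-1.04 -0.09  0.96] tip [594.46 -66.15  57.57] h -91.5 zerr 0.08 w 22.237889778951956
[[0.3997579757413151, -0.7734593179161907, -0.491888447068872, 454.34236792761806], [0.9034152835090028, 0.42322446877723685, 0.06871589736424327, -46.06083442579672], [0.15503027560303675, -0.4718492688951061, 0.8679423259005171, 296.16403304550784], [0.0, 0.0, 0.0, 1.0]]
```

View pics/c6.png

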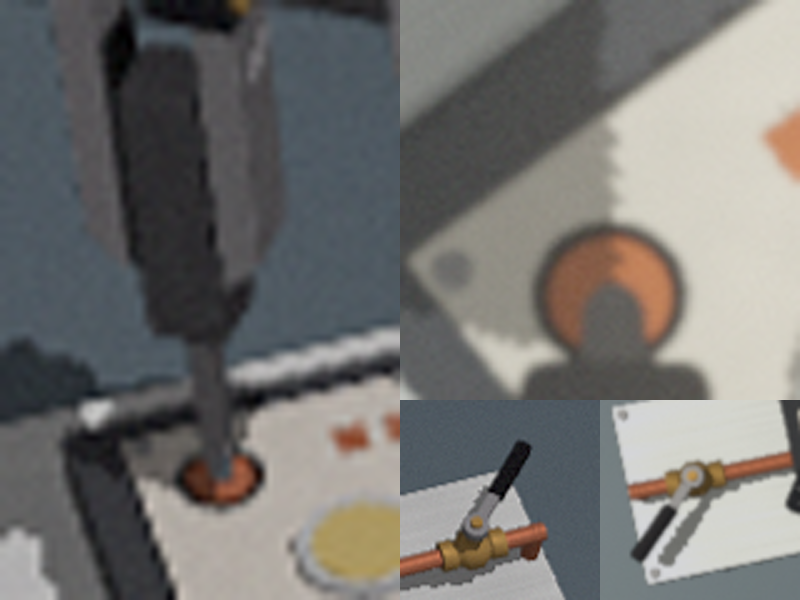

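Last picture: the tip sits on the copper spot about 1–1.5 mm from its centre (wrist tip (612,285) against centre (610,292)). The lever still stands at about 45°. The force rise of about 2.2–2.4 N and 4.6 mm of travel since touching put the tip about half-way in. Handing in.

```bash
python3 -c "
from cell import workorder
print(workorder.hand_in())"
```

```text
the job is handed in; nothing more can be done
None
```

The valve is half open and the probe is being held on the copper spot. The job was handed in at about 19 s of the 61 s allowed.

- **Valve:** I gripped the lever and turned it to half open. Images taken just after put it at about 45–46°, and the last picture shows it still there.
- **Probe:** I took it from the smaller dark holder, which was also the only one with a probe in it. I am holding it within 0.1° of square to the face, based on the rig direction I measured in the images and the stated 15° slope.
- **Spot:** The tip sits on the copper about 1–1.5 mm from its centre.
- **Push:** The normal force rose about 2.2–2.4 N from before contact. The arm moved on 4.6 mm after first touch, which puts the tip 4.6–5.1 mm in.

**What is less certain:**
- The force reading varied by about 0.5 N, so the depth is good to roughly half a millimetre. Two force readings around first contact were lost to a formatting error in my script.
- The cameras gave spot heights from 59 to 66 mm, while contact came at about 62 mm.
- I did not measure the multimeter, spool and jar again at the end. The arm's path stayed clear of them.

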